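# Shut off the marked air valve under the sliding cover

### The job

Shut off the compressed air: push the yellow cover of the grey bench box aside along its guides, all the way to the stop at the closed end, then push the red valve handle that was under it clockwise until it is fully shut, square across its pipe. Only push, with the fingers; do not lift the cover, leave the blue handle as it is, and disturb nothing else on the bench. Leave the cover aside.

Things in the scene. Friction and masses are not known exactly. Their poses are not given: they have to be found in the camera images.
- air_box: Fixed grey box, 216 (x) x 468 (y) mm, rim 85 mm high. Origin: centre of its underside, z up, x away from the robot at yaw 0. The -y half is an open bay (inside x -92 to 92, y -222 to -5 mm, floor 6 mm high), the +y half a closed deck at rim height. On the rim stand 14 mm high ledges: guides along the long sides (inner faces x +-101 mm) and a stop at each end (inner faces y +-225 mm).
- cover: Loose yellow metal plate, 196 (x) x 222 (y) x 5 mm, about 0.5 kg, flat on the rim between the guides with 5 to 6 mm play. Origin: centre of its underside, axes as the box's. At the start it covers the bay, its centre at y -111 to -90 mm in the box frame; against the +y stop it is at +114 mm, clear of the bay. It drags with roughly 2 to 8 N.
- cover_lip (a point): Centre of the black upright push lip on top of the cover: 90 (x) x 8 (y) mm, rising 28 mm above the cover's top, standing across the sliding direction; push on its -y face. The point is 19 mm above the cover's underside and 50 mm to -y of the cover's centre.
- red_pivot (a point): Vertical turning axis of the red handle at the handle's mid height, 65 mm above the bench (handle top 13 mm below the rim). At x +35 mm, y -162 or -78 mm in the box frame; the blue one takes the other place. The grey metal pipe below runs along the box's x, its top 41 mm above the bench; the brass valve body at the axis reaches 59 mm.
- red_grip (a point): Point on the middle line of the red handle, 48 mm from its turning axis, at mid height. The handle is a bar 14 mm wide and 14 mm high whose red sleeve reaches from 22 to 68 mm from the axis.
- red_lever (a joint): Angle of the red handle, rad. 0: open, pointing to the box's -x along its pipe. Grows clockwise seen from above; 1.571: shut, at its stop, pointing to the box's +y. Starts between 0 and 0.3. Stays where it is left; turning needs about 0.15 N m.
- blue_grip (a point): The same point on the blue handle, which is of the same size and make, stands beside the red one in the bay, 84 mm from it in the box's y, and must stay as it is.
- flask: Loose red steel flask, 68 mm diameter, 240 mm tall, standing on the bench beside the box's -y end. Origin: centre of its foot. Bystander.
- end_bell: Loose motor end cover, green with an orange face, a disc of 150 mm diameter, 45 mm high at its boss, on the bench beside the box's +y end. Origin: centre of its underside. Bystander.
- screwdriver: Loose screwdriver with a red handle lying on the bench between robot and box. Origin: under its middle. Bystander.
- grease_jar: Loose jar, 60 mm diameter, 70 mm high, on the bench behind the box. Origin: centre of its foot. Bystander.

How it is judged:
By the outcome, as a careful person would: the job done as asked, in the order asked, and still so for the second after the job is handed in, with the robot touching nothing.
It also fails if it takes over 51 s, if anything falls off the work surface, if the arm or the gripper's body presses on something with over 40 N, if the wrist force passes 120 N, or if a joint passes its speed limit or range.

### The arm

A 6-joint arm with a two-finger parallel gripper is mounted at the origin on the work surface. World frame = base frame: x ahead of the robot, y to its left, z up, the work surface at z = 0. Lengths are in m, angles in rad, forces in N, time in s.
With the tool pointing down it reaches from about 0.25 to 0.775 m from the base axis. Payload 4 kg.
Tool frame: the origin (TCP) lies midway between the tips of the shut fingers; the grasp point (between the pads) lies 19 mm behind it; z points along the fingers, y is the line along which they close (so a half turn about z gives the same grasp; the last joint's range is limited). The gripper opens to 94 mm and grips with 3 to 60 N. Pads are 16 mm wide; open, the fingers measure 119 mm over their backs; the gripper's body (75 mm by 177 mm) begins 78 mm behind the grasp point.
Start: joints at [1.11, 0.087, 1.371, -0, 1.684, -0.103], TCP at [0.193, 0.515, 0.206] pointing down, gripper open.
Joint ranges: [-3.1, 3.1], [-0.76, 2.03], [0.27, 2.55], [-1.08, 4.22], [0.17, 2.65], [-2.57, 2.57]. Speed limits (rad/s): [2.79, 2.79, 3.14, 3.14, 3.14, 3.14].

### API

Orientations are given as [roll, pitch, yaw] about the fixed x, y, z axes, in that order (R = Rz(yaw) Ry(pitch) Rx(roll)).
In Python, from bench import get_obs, snapshot, close_job gives the robot as it stands. The module is installed in compiled form; this text tells all that it offers.
- The arm moves only by the tool drive_tool, never from a script. Its argument "commands" is a list of rows, each a list of 6 numbers: the shift along the tool's x, y, z in units of 0.04 m (1.0 is 0.04 m), then the turn, a rotation vector about the tool's x, y, z in units of 0.1 rad (1.0 is 0.1 rad). In form: [[dx, dy, dz, wx, wy, wz], ...]. A call has 1 to 20 rows; each row shifts and turns the commanded pose from where the row before left it, along the tool's axes as they then stand; what a row does not reach is not made up. A row lasts 1/8 s, in which the tool goes at most 62.5 mm and 10.7 degrees, less where a joint would pass 70% of its speed; a pose out of reach is approached as far as the arm can. A call with a number of a shift or a turn outside -1 to 1 is refused whole. A call with a gripper value outside its range is refused whole. "gripper" is the closure, from 0 (fully open) to 1 (shut), set as the call begins (left out, the last holds). The fingers move at their own pace and stop on an object; the grip force is fixed at half the most. Time passes only in rows, so rows that do not move let the fingers close. It gives the time, the measured TCP pose, the force, the opening and the grip force at its end, in the units of the state.
- get_obs(): the state, without advancing time (a new reading comes with each control period).
- snapshot(name): name is "scene" or "top"; returns a dict with "image" (420x560x3 uint8, blue, green, red), "range_z" (420x560 float32, m along the optical axis (not along the pixel's ray), 0 where there is no reading), "fx", "fy", "cx", "cy" (pixels), "rvec" (rotation vector, rad) and "tvec" (3), from world to camera coordinates, as OpenCV has them. Camera axes: x right, y down, z forward; pixel columns grow to the right and rows downward; lengths in m; the calibration is good to about 2 mm. A picture is of the moment at which its call begins.
- close_job(): hands the job in; it is judged then, once.
The state is a dict: "time": time; "joint_positions": joint angles; "qvel": joint speeds; "joint_torque": joint torques, N m; "tool_pos": TCP position; "ee_rot": TCP orientation; "wrist_force": force on the tool from outside, world axes, zero at the start; "wrist_torque": the same for the moment, N m; "width": finger opening in m; "finger_force": force on a finger pad.
Only numpy, scipy, OpenCV 4.12 (cv2) and the standard library are available. Lean on these libraries where they do the work, as an engineer would, in place of code of your own. Each camera call takes 0.05 s, during which the arm holds its last target. There are 200 camera calls.

## Working session

There is one attempt and no reset: what is moved stays moved. The work goes in short steps, Python scripts to look and compute and a tool call to move; the robot and the scene stay as the last step left them, time stands still between calls to the robot, and variables do not carry over. Pictures are saved under pics/ and viewed, at most 10 in all, crops included, and the job is handed in when it is done.

Besides the shell and the picture viewer there is one more tool, called after "Call:" in YAML: its name, and indented under it one key for each argument. drive_tool: Moves the arm, as the interface text tells. Its arguments: {"type":"object","properties":{"commands":{"type":"array"},"gripper":{"type":"number"}},"required":["commands"]}

```bash
mkdir -p pics
cat > h.py <<'E'
import numpy as np, cv2, pickle
from bench import get_obs, snapshot
def grab(n, tag):
    s=snapshot(n); cv2.imwrite(f'pics/{tag}.png',s['image']); pickle.dump(s,open(f'{tag}.pkl','wb')); return s
def cloud(s):
    z=s['range_z']; v,u=np.mgrid[:z.shape[0],:z.shape[1]]
    P=np.stack([(u-s['cx'])/s['fx']*z,(v-s['cy'])/s['fy']*z,z],-1)
    R=cv2.Rodrigues(np.array(s['rvec'],float))[0]
    W=(P-np.ravel(s['tvec']))@R; W[z==0]=np.nan; return W
E
python3 - <<'E'
from h import *
a=grab('top','top0'); b=grab('scene','sc0')
cv2.imwrite('pics/both0.png',cv2.resize(np.hstack([a['image'],b['image']]),(800,300)))
print(get_obs())
E
```

```text
{'time': 0.1, 'joint_positions': array([ 1.10988642e+00,  8.78639342e-02,  1.37206212e+00, -1.37830627e-05,
        1.68358467e+00, -1.03123624e-01]), 'qvel': array([ 0.00055233, -0.00116764, -0.00494961,  0.0005638 , -0.00233127,
        0.00098113]), 'joint_torque': array([ 2.27814497e-03, -3.41253448e+01, -3.03302228e+01,  7.19114137e-02,
        3.03712464e-02, -1.19185588e-04]), 'tool_pos': array([0.19241853, 0.5147334 , 0.20445139]), 'ee_rot': array([-3.13968336e+00, -1.83822237e-04,  2.78380466e+00]), 'wrist_force': array([0.74589916, 0.4527649 , 0.99285661]), 'wrist_torque': array([-0.00420663, -0.01923602, -0.00436906]), 'finger_force': 0.0, 'width': 0.09387777943938234}
```

View pics/top0.png

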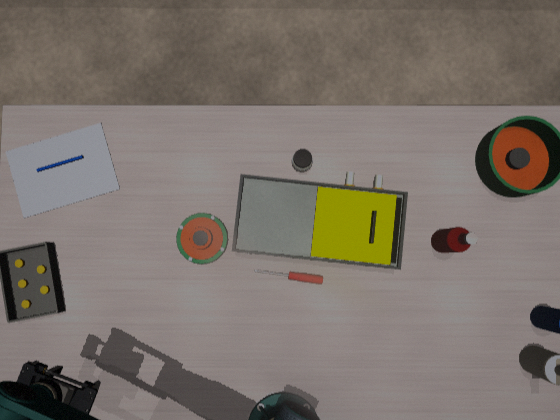

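View pics/sc0.png

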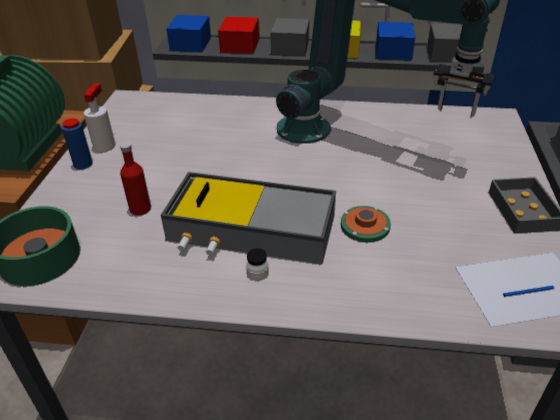

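The top view shows the box at columns 234–407 and rows 175–268, with the yellow cover on its right (-y) half. The lip is near (373,227), and the flask at (455,240) stands off the -y end. The screwdriver is at (300,277), the end bell at (202,238) and the jar at (302,160).

```bash
cat > fit.py <<'E'
from h import *
def boxfit(W):
    x,y,z=W[...,0],W[...,1],W[...,2]
    m=(z>.075)&(z<.13)&(x>.2)&(x<.75)&(abs(y)<.5)
    n,l,st,c=cv2.connectedComponentsWithStats(m.astype(np.uint8))
    k=1+np.argmax(st[1:,4]); m=l==k
    r=cv2.minAreaRect(W[m][:,:2].astype(np.float32)); 
    p=cv2.boxPoints(r)
    return m,r,p
def frame(r):
    (cx,cy),(w,h),a=r
    a=np.deg2rad(a)+(0 if h>w else np.pi/2)
    a=(a+np.pi/2)%np.pi-np.pi/2
    return np.array([cx,cy]),a
def tobox(P,c,a):
    R=np.array([[np.cos(a),-np.sin(a)],[np.sin(a),np.cos(a)]]); return (P[...,:2]-c)@R
E
python3 - <<'E'
from fit import *
for t in ('top0','sc0'):
    s=pickle.load(open(t+'.pkl','rb')); W=cloud(s); im=s['image'].astype(int)
    m,r,p=boxfit(W); c,a=frame(r); print(t,r,'yaw',a,'tvec cam',-cv2.Rodrigues(np.array(s['rvec']))[0].T@np.ravel(s['tvec']))
    b,g,rr=im[...,0],im[...,1],im[...,2]
    ye=(rr>140)&(g>120)&(b<60)&m
    B=tobox(W,c,a)
    print(' yellow z',np.median(W[ye][:,2]),'box range',np.percentile(B[ye],[1,99],axis=0).round(3).tolist())
    lip=m&(W[...,2]>.108); print(' lip',lip.sum(),W[lip].mean(0).round(4),np.percentile(B[lip],[2,50,98],axis=0).round(3).tolist(), W[lip][:,2].max())
    for nm,q in dict(flask=(rr>90)&(g<50)&(W[...,2]>.05)&(W[...,1]<-.15)&(W[...,0]<.6),jar=(W[...,2]>.03)&(W[...,2]<.1)&(~m)&(W[...,0]>.45)&(abs(W[...,1])<.3),drv=(rr>120)&(g<100)&(W[...,2]<.05)&(W[...,0]>.2)&(W[...,0]<.45)&(W[...,1]<.1)&(W[...,1]>-.2)).items():
        if q.sum(): print(' ',nm,q.sum(),np.percentile(W[q],[2,50,98],axis=0).round(3).tolist())
E
```

```text
top0 ((0.5899465084075928, -0.10114279389381409), (0.46988043189048767, 0.2163214236497879), 83.92183685302734) yaw -0.10608395938805337 tvec cam [0.49274825 0.00917335 1.52759796]
 yellow z 0.09002835705281945 box range [[-0.093, -0.202], [0.095, 0.013]]
 lip 124 [ 0.5748 -0.2401  0.1161] [[-0.045, -0.149], [-0.001, -0.144], [0.044, -0.14]] 0.12389929056788312
  flask 12 [[0.509, -0.491, 0.147], [0.515, -0.481, 0.155], [0.557, -0.454, 0.167]]
  jar 969 [[0.517, -0.282, 0.032], [0.709, -0.04, 0.046], [0.793, 0.264, 0.074]]
  drv 225 [[0.42, -0.111, 0.017], [0.431, -0.066, 0.024], [0.445, -0.017, 0.031]]
sc0 ((0.5924642086029053, -0.10065405070781708), (0.4712790250778198, 0.22744299471378326), 83.96248626708984) yaw -0.105374493273656 tvec cam [1.77705818 0.15692822 1.06483401]
 yellow z 0.09080744728194018 box range [[-0.097, -0.203], [0.087, 0.013]]
 lip 92 [ 0.5817 -0.2428  0.1165] [[-0.044, -0.147], [0.003, -0.142], [0.046, -0.138]] 0.12327360916866105
  flask 887 [[-0.703, -0.763, 0.152], [-0.54, -0.421, 0.174], [0.571, -0.286, 0.228]]
  jar 2797 [[0.532, -0.285, 0.031], [0.705, -0.052, 0.049], [0.801, 0.256, 0.074]]
```

Both cameras agree on the box: centre (0.590, -0.101), yaw -0.106. The lip is at box (0, -0.144), so the cover centre is at about -0.0945, inside the given range. I'll turn the tool so that tool x = box y and tool y = box x, then move over to the lip.

Call:
drive_tool:
  commands:
    - [0,0,0,0,0,1]
    - [0,0,0,0,0,1]
    - [0,0,0,0,0,1]
    - [0,0,0,0,0,1]
    - [0,0,0,0,0,1]
    - [0,0,0,0,0,1]
    - [0,0,0,0,0,1]
    - [0,0,0,0,0,1]
    - [0,0,0,0,0,1]
    - [0,0,0,0,0,1]
    - [0,0,0,0,0,1]
    - [0,0,0,0,0,1]
    - [0,0,0,0,0,1]
    - [0,0,0,0,0,0.19]
  gripper: 0.5

```text
time: 1.85
tool_pos: [0.1925, 0.5149, 0.2049]
ee_rot: [-3.141, 0.001, 1.465]
wrist_force: [0.1, 0.4, -0.1]
width: 0.0473
finger_force: 0.0
```

Call:
drive_tool:
  commands:
    - [-0.93,0.57,0,0,0,0]
    - [-0.93,0.57,0,0,0,0]
    - [-0.93,0.57,0,0,0,0]
    - [-0.93,0.57,0,0,0,0]
    - [-0.93,0.57,0,0,0,0]
    - [-0.93,0.57,0,0,0,0]
    - [-0.93,0.57,0,0,0,0]
    - [-0.93,0.57,0,0,0,0]
    - [-0.93,0.57,0,0,0,0]
    - [-0.93,0.57,0,0,0,0]
    - [-0.93,0.57,0,0,0,0]
    - [-0.93,0.57,0,0,0,0]
    - [-0.93,0.57,0,0,0,0]
    - [-0.93,0.57,0,0,0,0]
    - [-0.93,0.57,0,0,0,0]
    - [-0.93,0.57,0,0,0,0]
    - [-0.93,0.57,0,0,0,0]
    - [-0.93,0.57,0,0,0,0]
    - [-0.93,0.57,0,0,0,0]
    - [0,0,0,0,0,0]

```text
time: 4.35
tool_pos: [0.5487, -0.2358, 0.2037]
ee_rot: [-3.139, -0.001, 1.463]
wrist_force: [0.2, 0.5, 0.6]
width: 0.0471
finger_force: 0.0
```

```bash
cat > st.py <<'E'
from fit import *
c=np.array([.590,-.101]);a=-.106
o=get_obs(); print('t',o['time'],'box',tobox(np.array(o['tool_pos']),c,a).round(4),'z',round(o['tool_pos'][2],4),'rot',o['ee_rot'].round(4),'F',(tobox(np.array(o['wrist_force']),0*c,a)).round(1),o['wrist_force'][2].round(1),'w',round(o['width'],4))
E
python3 - <<'E'
exec(open('st.py').read())
s=grab('scene','sc1'); a=grab('top','top1')
cv2.imwrite('pics/m1.png',np.hstack([cv2.resize(s['image'][130:280,100:370],None,fx=1.48,fy=1.48),cv2.resize(a['image'][130:280,190:460],None,fx=1.48,fy=1.48)])[:, :800])
E
```

```text
t 4.35 box [-0.0268 -0.1384] z 0.2037 rot [-3.1392e+00 -6.0000e-04  1.4627e+00] F [0.1 0.5] 0.6 w 0.0471
```

View pics/m1.png

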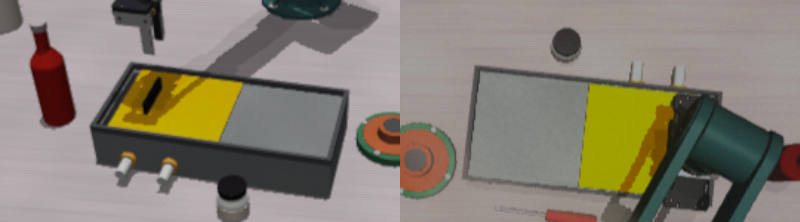

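The left crop (scene) shows the fingers above the bench behind the lip at (152,95). The right crop (top) shows the gripper over the -y end, with the flask clear at the right edge. Next: shift to box (0, -0.175) and go down behind the lip.

Call:
drive_tool:
  commands:
    - [-0.46,0.34,0,0,0,0]
    - [-0.46,0.34,0,0,0,0]
    - [0,0,0.5,0,0,0]
    - [0,0,0.5,0,0,0]
    - [0,0,0.5,0,0,0]
    - [0,0,0.5,0,0,0]
    - [0,0,0.3,0,0,0]
    - [0,0,0.2,0,0,0]
    - [0,0,0,0,0,0]
    - [0,0,0,0,0,0]

```text
time: 5.7
tool_pos: [0.5722, -0.2731, 0.1064]
ee_rot: [3.14, 0.001, 1.465]
wrist_force: [1.0, -0.8, -1.3]
width: 0.0466
finger_force: 0.0
```

```bash
python3 st.py
```

```text
t 5.7 box [ 0.0005 -0.173 ] z 0.1064 rot [3.1401e+00 6.0000e-04 1.4649e+00] F [ 1.1 -0.7] -1.3 w 0.0466
```

Call:
drive_tool:
  commands:
    - [0,0,0.1,0,0,0]
    - [0.2,0,0,0,0,0]
    - [0.2,0,0,0,0,0]
    - [0.2,0,0,0,0,0]
    - [0.3,0,0,0,0,0]
    - [0.3,0,0,0,0,0]
    - [0.3,0,0,0,0,0]
    - [0.3,0,0,0,0,0]
    - [0.3,0,0,0,0,0]
    - [0.3,0,0,0,0,0]
    - [0.3,0,0,0,0,0]
    - [0.3,0,0,0,0,0]
    - [0.3,0,0,0,0,0]
    - [0.3,0,0,0,0,0]
    - [0.3,0,0,0,0,0]
    - [0.3,0,0,0,0,0]

```text
time: 7.7
tool_pos: [0.5896, -0.1051, 0.1015]
ee_rot: [-3.142, -0.0, 1.465]
wrist_force: [0.3, -1.9, -0.4]
width: 0.0469
finger_force: 1.3
```

```bash
python3 st.py
```

```text
t 7.7 box [ 0.     -0.0041] z 0.1015 rot [-3.1416e+00 -1.0000e-04  1.4648e+00] F [ 0.5 -1.9] -0.4 w 0.0469
```

Call:
drive_tool:
  commands:
    - [0.3,0,0,0,0,0]
    - [0.3,0,0,0,0,0]
    - [0.2,0,0,0,0,0]
    - [0.2,0,0,0,0,0]
    - [0.1,0,0,0,0,0]
    - [0.1,0,0,0,0,0]
    - [0.1,0,0,0,0,0]
    - [0,0,0,0,0,0]

```text
time: 8.7
tool_pos: [0.5951, -0.0535, 0.1015]
ee_rot: [3.142, -0.001, 1.465]
wrist_force: [0.3, -0.2, -0.4]
width: 0.0472
finger_force: 0.4
```

Call:
drive_tool:
  commands:
    - [0.05,0,0,0,0,0]
    - [0.05,0,0,0,0,0]
    - [0,0,0,0,0,0]

```text
time: 9.07
tool_pos: [0.5955, -0.05, 0.1015]
ee_rot: [3.142, -0.0, 1.465]
wrist_force: [-0.6, -2.9, -0.7]
width: 0.0472
finger_force: 1.0
```

```bash
python3 st.py
```

```text
t 9.075 box [0.0001 0.0513] z 0.1015 rot [ 3.1415e+00 -4.0000e-04  1.4648e+00] F [-0.3 -3. ] -0.7 w 0.0472
```

Call:
drive_tool:
  commands:
    - [0.05,0,0,0,0,0]
    - [0.05,0,0,0,0,0]
    - [0,0,0,0,0,0]

```text
time: 9.45
tool_pos: [0.5954, -0.0496, 0.1015]
ee_rot: [-3.141, 0.006, 1.464]
wrist_force: [-1.7, -9.1, 0.2]
width: 0.0467
finger_force: 4.8
```

```bash
python3 st.py
```

```text
t 9.45 box [-0.      0.0517] z 0.1015 rot [-3.1413  0.0065  1.4635] F [-0.7 -9.2] 0.2 w 0.0467
```

Call:
drive_tool:
  commands:
    - [0.1,0,0,0,0,0]
    - [0,0,0,0,0,0]
    - [-0.3,0,0,0,0,0]
    - [-0.3,0,0,0,0,0]
    - [0,0,-0.8,0,0,0]
    - [0,0,-0.8,0,0,0]
    - [0,0,-0.8,0,0,0]
    - [0,-1,0,0,0,0]
    - [0,-1,0,0,0,0]
    - [0,-1,0,0,0,0]
    - [0,-1,0,0,0,0]
    - [0,-1,0,0,0,0]
    - [0,-1,0,0,0,0]
    - [0,0,0,0,0,0]
  gripper: 0.5

```text
time: 11.2
tool_pos: [0.3539, -0.04, 0.1981]
ee_rot: [3.139, -0.001, 1.465]
wrist_force: [0.8, -0.1, 0.3]
width: 0.0469
finger_force: 0.0
```

Run:
```python
exec(open('st.py').read())
s=grab('scene','sc2'); t=grab('top','top2')
cv2.imwrite('pics/m2.png',np.hstack([cv2.resize(s['image'][150:275,110:350],(400,208),interpolation=2),cv2.resize(t['image'][160:285,220:420],(400,250),interpolation=2)[:208]]))
c0=c
for n,S in (('top',t),('sc',s)):
    W=cloud(S); B=tobox(W,c,a); im=S['image'].astype(int); z=W[...,2]
    hsv=cv2.cvtColor(S['image'],cv2.COLOR_BGR2HSV); H,Sa,V=[hsv[...,i].astype(int) for i in range(3)]
    bay=(abs(B[...,0])<.091)&(B[...,1]>-.222)&(B[...,1]<-.004)&(z>.05)&(z<.082)
    ye=(H>20)&(H<35)&(Sa>150)&(z>.08)&(z<.1)&(V>80)
    print(n,'cover',np.percentile(B[ye],[1,99],axis=0).round(3).tolist(),np.median(z[ye]))
    lip=(z>.106)&(z<.13)&(abs(B[...,0])<.06)&(abs(B[...,1])<.2); print(' lip',lip.sum(),np.median(B[lip],0))
    for nm,q in (('red',bay&((H<8)|(H>170))&(Sa>120)),('blue',bay&(H>100)&(H<130)&(Sa>120))):
        if q.sum()>5:
            P=B[q]; m=P.mean(0); w,v=np.linalg.eigh(np.cov(P.T)); print(' ',nm,q.sum(),m.round(4),'dir',v[:,1].round(3),'z',np.median(z[q]).round(4),np.percentile(P,[2,98],axis=0).round(3).tolist())
```

```text
t 11.2 box [-0.2412  0.0357] z 0.1981 rot [ 3.1390e+00 -1.0000e-03  1.4653e+00] F [0.8 0. ] 0.3 w 0.0469
top cover [[-0.095, 0.006], [0.096, 0.223]] 0.08982834277878285
 lip 97 [-0.00199086  0.06473392]
  red 79 [-0.0082 -0.1498] dir [-0.973  0.23 ] z 0.0705 [[-0.029, -0.159], [0.012, -0.141]]
  blue 69 [-0.0082 -0.0673] dir [-0.979  0.203] z 0.0718 [[-0.03, -0.075], [0.011, -0.06]]
sc cover [[-1.132, 0.007], [0.091, 0.222]] 0.09043071283060916
 lip 87 [0.00959986 0.06723415]
  red 49 [-0.0059 -0.1481] dir [-0.981  0.195] z 0.0714 [[-0.028, -0.157], [0.015, -0.14]]
  blue 50 [-0.0057 -0.0657] dir [-0.991  0.131] z 0.0713 [[-0.028, -0.074], [0.012, -0.057]]
```

View pics/m2.png

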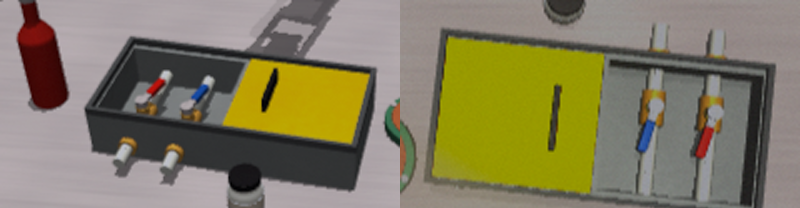

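The cover is against the stop: the lip is at y +0.065, where 0.064 is expected. Red is the handle at y -162, at about (710,140) in the right crop, at an angle of about 0.26. Blue is at about (648,135), at y -78. I'll shut the fingers and go to box (-0.025, -0.175), on red's -y side.

Call:
drive_tool:
  commands:
    - [-0.88,0.9,0,0,0,0]
    - [-0.88,0.9,0,0,0,0]
    - [-0.88,0.9,0,0,0,0]
    - [-0.88,0.9,0,0,0,0]
    - [-0.88,0.9,0,0,0,0]
    - [-0.88,0.9,0,0,0,0]
    - [0,0,0.5,0,0,0]
    - [0,0,0.5,0,0,0]
    - [0,0,0.5,0,0,0]
    - [0,0,0.5,0,0,0]
    - [0,0,0,0,0,0]
    - [0,0,0,0,0,0]
  gripper: 1

```text
time: 12.8
tool_pos: [0.5484, -0.2739, 0.1176]
ee_rot: [3.141, -0.0, 1.465]
wrist_force: [0.3, 0.5, 0.5]
width: 0.0006
finger_force: 0.0
```

```bash
python3 st.py
```

```text
t 12.8 box [-0.023  -0.1763] z 0.1176 rot [ 3.141e+00 -1.000e-04  1.465e+00] F [0.2 0.5] 0.5 w 0.0006
```

Call:
drive_tool:
  commands:
    - [0,0,0.4,0,0,0]
    - [0,0,0.4,0,0,0]
    - [0,0,0.4,0,0,0]
    - [0,0,0.18,0,0,0]
    - [0,0,0,0,0,0]
    - [0.14,0,0,0,0,0]
    - [0.14,0,0,0,0,0]
    - [0.14,0.01,0,0,0,0]
    - [0.14,0.01,0,0,0,0]
    - [0.14,0.02,0,0,0,0]
    - [0,0,0,0,0,0]

```text
time: 14.18
tool_pos: [0.5526, -0.2455, 0.063]
ee_rot: [3.14, -0.0, 1.465]
wrist_force: [0.3, -2.0, 2.8]
width: 0.0005
finger_force: 1.5
```

```bash
python3 st.py
```

```text
t 14.175 box [-0.0219 -0.1477] z 0.063 rot [ 3.1405e+00 -1.0000e-04  1.4653e+00] F [ 0.5 -2. ] 2.8 w 0.0005
```

Call:
drive_tool:
  commands:
    - [0.12,0.05,0,0,0,0]
    - [0.12,0.06,0,0,0,0]
    - [0.1,0.06,0,0,0,0]
    - [0.11,0.08,0,0,0,0]
    - [0.11,0.1,0,0,0,0]
    - [0.1,0.1,0,0,0,0]
    - [0.08,0.12,0,0,0,0]
    - [0.07,0.12,0,0,0,0]
    - [0,0,0,0,0,0]

```text
time: 15.3
tool_pos: [0.5831, -0.2155, 0.0614]
ee_rot: [-3.14, -0.002, 1.465]
wrist_force: [-1.0, -0.7, -1.0]
width: 0.0009
finger_force: 0.7
```

```bash
python3 st.py
```

```text
t 15.3 box [ 0.0052 -0.1146] z 0.0614 rot [-3.1405e+00 -2.0000e-03  1.4655e+00] F [-0.9 -0.8] -1.0 w 0.0009
```

Call:
drive_tool:
  commands:
    - [0.03,0.09,0,0,0,0]
    - [0.03,0.09,0,0,0,0]
    - [0,0.07,0,0,0,0]
    - [0,0,0,0,0,0]

```text
time: 15.8
tool_pos: [0.5933, -0.2146, 0.062]
ee_rot: [-3.141, -0.001, 1.465]
wrist_force: [-2.6, 1.0, -1.3]
width: 0.0003
finger_force: 1.3
```

Call:
drive_tool:
  commands:
    - [0,0.05,0,0,0,0]
    - [0,0.05,0,0,0,0]
    - [0,0,0,0,0,0]

```text
time: 16.18
tool_pos: [0.5952, -0.2147, 0.062]
ee_rot: [-3.136, -0.002, 1.465]
wrist_force: [-8.1, 1.9, 0.6]
width: 0.0005
finger_force: 4.0
```

```bash
python3 st.py
```

```text
t 16.175 box [ 0.0172 -0.1126] z 0.062 rot [-3.1363e+00 -1.7000e-03  1.4649e+00] F [-8.3  1.1] 0.6 w 0.0005
```

The force has risen and motion has stalled at x 17 mm, so it is at the stop. One firmer push, then back off along -x, rise and look.

Call:
drive_tool:
  commands:
    - [0,0.08,0,0,0,0]
    - [0,0,0,0,0,0]
    - [0,-0.25,0,0,0,0]
    - [0,-0.4,0,0,0,0]
    - [0,0,-0.8,0,0,0]
    - [0,0,-0.8,0,0,0]
    - [0,0,-0.8,0,0,0]
    - [0,0,-0.8,0,0,0]
    - [0,0,-0.8,0,0,0]
    - [0,-1,0,0,0,0]
    - [0,-1,0,0,0,0]
    - [0,-1,0,0,0,0]
    - [0,-1,0,0,0,0]
    - [0,-1,0,0,0,0]
    - [0,0,0,0,0,0]

```text
time: 18.05
tool_pos: [0.3754, -0.1927, 0.2242]
ee_rot: [3.135, 0.003, 1.463]
wrist_force: [1.1, -0.3, -0.1]
width: 0.0003
finger_force: 0.0
```

Run:
```python
exec(open('st.py').read())
s=grab('scene','sc3'); t=grab('top','top3')
cv2.imwrite('pics/m3.png',np.hstack([cv2.resize(s['image'][150:275,110:350],(400,208),interpolation=2),cv2.resize(t['image'][160:285,220:420],(400,250),interpolation=2)[:208]]))
for n,S in (('top',t),('sc',s)):
    W=cloud(S); B=tobox(W,c,a); z=W[...,2]
    hsv=cv2.cvtColor(S['image'],cv2.COLOR_BGR2HSV); H,Sa,V=[hsv[...,i].astype(int) for i in range(3)]
    bay=(abs(B[...,0])<.091)&(B[...,1]>-.222)&(B[...,1]<-.004)&(z>.05)&(z<.082)
    lip=(z>.106)&(z<.13)&(abs(B[...,0])<.06)&(abs(B[...,1])<.2); print(n,' lip',lip.sum(),np.median(B[lip],0))
    for nm,q in (('red',bay&((H<8)|(H>170))&(Sa>120)),('blue',bay&(H>100)&(H<130)&(Sa>120))):
        if q.sum()>5:
            P=B[q]; m=P.mean(0); w,v=np.linalg.eigh(np.cov(P.T)); d=m-[.035,-.162 if nm=='red' else -.078]; print(' ',nm,q.sum(),m.round(4),'dir',v[:,1].round(3),'ang',np.arctan2(d[1],-d[0]).round(3))
```

```text
t 18.05 box [-0.2037 -0.1139] z 0.2242 rot [3.1353e+00 3.1000e-03 1.4631e+00] F [ 1.1 -0.2] -0.1 w 0.0003
top  lip 99 [-0.00188632  0.06475006]
  red 76 [ 0.0347 -0.1167] dir [0.004 1.   ] ang 1.565
  blue 71 [-0.0086 -0.0671] dir [-0.98   0.198] ang 0.244
sc  lip 84 [0.00569486 0.0670916 ]
  red 75 [ 0.0403 -0.1152] dir [0.016 1.   ] ang 1.683
  blue 49 [-0.0048 -0.0655] dir [-0.991  0.132] ang 0.304
```

View pics/m3.png

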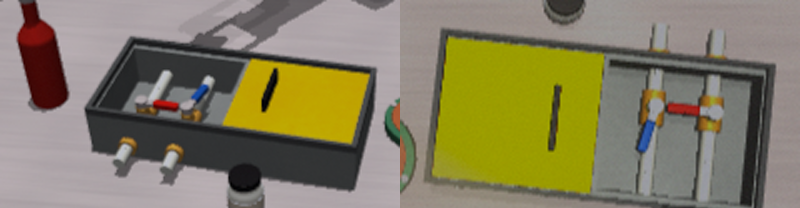

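The picture shows the red handle (right crop, 685,109) square across its pipe at about 1.57 rad. Blue (648,135) has not moved, the cover is still at its stop, and the arm is clear.

```bash
python3 -c "from bench import close_job; print(close_job())"
```

```text
the job is handed in; nothing more can be done
None
```

The air is shut off: the cover is pushed aside to its stop, the red handle is fully shut square across its pipe, the blue handle is as it was, and the job was handed in at about 18 s.

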